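Pull the charged battery pack and park it against the guard bar

ROBOT

A 6-joint arm with a two-finger parallel gripper is mounted at the origin on the work surface. World frame = base frame: x ahead of the robot, y to its left, z up, the work surface at z = 0. Lengths are in m, angles in degrees, forces in N, time in s.
With the tool pointing down it reaches from about 0.35 to 0.875 m from the base axis. Payload 4.2 kg.
Tool frame: the origin (TCP) lies at the very end of the fingers, on their centre line; the grasp point (between the pads) lies r.pinch_z behind it (r.pinch_z is the distance from the TCP to the grasp point, in m); z points along the fingers, y is the direction in which the jaws open and shut (so a half turn about z gives the same grasp; the last joint's range is limited). The gripper opens to 87 mm and grips with 3 to 60 N. Pads are 19 mm wide; open, the fingers measure 117 mm over their backs; the gripper's body (75 mm by 190 mm) begins 51 mm behind the grasp point.
Start: joints at [-52.678, 22.042, 0.453, 0, -68.411, -14.817], TCP at [0.239, -0.577, 0.223] pointing down, gripper open.
Joint ranges: [-179.83, 179.83], [-69.29, 118.12], [-61.27, 80.66], [-181.25, 117.63], [-171.15, -9.14], [-177.46, 177.46]. Speed limits (degrees/s): [159.86, 159.86, 180, 180, 180, 180].

INTERFACE

Orientations are given as a 3x3 rotation matrix whose columns are the frame's x, y, z axes.
In Python, from station import r gives the robot as it stands.
- The arm moves only by the tool drive_tool, never from a script. Its argument "series" is a list that holds one entry, the list of rows, each a list of 7 numbers: the shift along the world's x, y, z normalised to -1 to 1, where 1 is 150 mm, then the turn, a rotation vector about the world's x, y, z normalised to -1 to 1, where 1 is pi/2 rad, then the closure in counts, from 0 (fully open) to 255 (shut). In form: [[[dx, dy, dz, ax, ay, az, fingers], ...]]. A call has exactly 10 rows; each row is the pose to reach, as a shift and turn from the pose commanded when the call began; what a row does not reach only later rows make up. A row lasts 1/10 s, in which the tool goes at most 50 mm and 8.59 degrees, less where a joint would pass 70% of its speed; a pose out of reach is approached as far as the arm can. A call with a number of a shift or a turn outside -1 to 1 is refused whole. A call with a gripper value outside its range is refused whole. The fingers move at their own pace and stop on an object; the grip force is fixed at half the most. Time passes only in rows, so rows that repeat a pose let the fingers close, or fill a call up. It gives the time, the measured TCP pose, the force and the opening at its end, in the units of the state.
- r.sense(): the state, without advancing time (a new reading comes with each control period).
- r.capture(name): name is "scene" or "top"; returns the picture (400x640x3 uint8, red, green, blue); there is no depth.
- r.camera_info(name): a dict with "K" (3x3 intrinsics, pixels), "xyz" and "rotation" of the camera in the world. Camera axes: x right, y down, z forward; pixel columns grow to the right and rows downward; lengths in m; the calibration is good to about 2 mm. A picture is of the moment at which its call begins. camera_info takes no time and is no camera call.
- r.finish_job(): hands the job in, once; it reports no verdict.
Trained networks look in the newest picture that a camera, given by its name, has taken for a name from the list of things; names that differ only in an ending like _2 or _b are one class to them, and where a whole thing is asked for, a point or a joint stands for the part that bears it (a point fixed in the world has none). Each returns a list of dicts, best first, with "confidence" (0 to 1); they miss things now and then, are a little off and sometimes report something else, mostly with a low value. They report only what shows in the picture. A call takes as long as a camera call. They do not tell look-alikes from the thing itself.
- r.silhouettes(camera, query): "pixels" (400x640 bool, what is visible of it) and "rect" ([left, top, right, bottom] in pixels, round what is visible of it).
The state is a dict: "time_s": time; "joints": joint angles; "joint_velocities": joint speeds; "effort": joint torques, N m; "tcp_pos": TCP position; "ee_rot": TCP orientation; "wrist_force": force on the tool from outside, world axes, zero at the start; "moment": the same for the moment, N m; "gripper_width": opening from 0.0 (shut) to 1.0 (fully open).
Only numpy, scipy, OpenCV 4.12 (cv2) and the standard library are available. Lean on these libraries where they do the work, as an engineer would, in place of code of your own. Each camera call takes 0.05 s, during which the arm holds its last target.

TASK

The battery pack with the finger well in its top is charged: pull it out of its bay in the bench charger, against the sprung catch, and leave the other pack in its bay. Slide the pulled pack along the bench without lifting it, turn it so that its contact nose faces the sliding guard bar, and park it with the end of the nose square and touching the bar's front face, within the bar's length. Ease it up to the bar: do not shove the bar along its rods, do not move the charger's other pack, and leave the cans and printing tools where they stand.

Things in the scene. Friction and masses are not known exactly. Their poses are not given: they have to be found in the camera images.
- pack: The pack to pull: black battery pack, 150 mm long (own x), 78 wide, 54 high. Origin: centre of underside. +x end (x 55 to 75 mm): nose 60 wide, z 10 to 44, brass contacts. Open-topped finger well x -63 to -23 mm, 52 wide, floor at z 16; the 12 mm front wall beyond it (x -75 to -63, 54 high) can be hooked from inside with shut fingertips, or pinched. About 0.45 kg, varies.
- pack_well (a point): Centre of the mouth of the pack's finger well: x = -43 mm, y = 0, z = 54 mm in the pack's frame; same axes as the pack.
- pack_nose (a point): Centre of the end face of the pack's contact nose: x = 75 mm, y = 0, z = 27 mm in the pack's frame; same axes as the pack.
- spare: The other pack, to be left in its bay: black, flat-topped with no well, 120 mm long (own x from -45 to 75 mm), otherwise of the same section; same axes and origin placing as the pack.
- charger: Fixed grey charger, 110 mm deep (own x), 237 wide, 68 high; origin: centre of underside. Bay mouths at x -55 mm face its own -x. Bays at y -56 and +56 mm, 81 wide, roof at z 58 to 68. A pack at home lies nose inward, origin at x -42 mm, axes along the charger's; either pack in either bay. Sprung rollers hold it: 10 to 20 N along -x frees it; clear after 90 mm.
- guard_bar (a joint): How far the guard bar has been slid along its rods, m; grows away from the bar's front face. It stays where it is left, and gives way at about 9 N.
- bar_face (a point): Centre of the rubber-faced front of the guard bar, 27 mm above the bench; own x points into the bar (the face looks to -x), own y along the bar. The bar is an aluminium upright 150 mm long, 16 mm thick, from 3 to 49 mm above the bench, on two rods behind it.
- ink_can: Bystander: open dark steel ink can, 84 mm across, 70 mm high, origin under its centre.
- ink_tin: Bystander: closed ink tin, 86 mm across, 62 mm high, origin under its centre.
- muller: Bystander: glass ink muller standing on its 76 mm foot, 105 mm high, origin under its centre.
- brayer: Bystander: ink roller lying flat, rubber roll 110 mm long and 40 mm across, wooden handle, about 170 mm long over all.
- knife: Bystander: ink knife lying flat, 200 mm long, wooden handle.
Mind the look-alikes: they are no part of the job. Leave any orange or red look-alike of the pack alone.

How it is judged (in metres and radians):
On the way:
1. the pack with the well is out of its bay, clear of the charger's front, flat on the bench (x of pack_nose in the frame of charger below -0.055 m and height (world z) of pack below 0.012 m), for 0.1 s.
At the end, for the whole second after the job is handed in: The pack lies flat and still on the bench, the end of its nose within 4 mm of the guard bar's front face, square to it within 0.08 rad, and the nose's centre within 45 mm of the bar's centre along the bar (x of pack_nose in the frame of bar_face between -0.004 and 0.004 m and y of pack_nose in the frame of bar_face between -0.045 and 0.045 m and angle between the x axis of pack and the x axis of bar_face, either way round below 0.08 rad and angle between pack's own z axis and vertical below 0.05 rad and height (world z) of pack below 0.006 m and linear speed of pack below 0.01 m/s); the robot touches nothing.
It fails at once if the guard bar is shoved more than 8 mm from where it was (distance of bar_face from where it was at the start of the episode above 0.008 m).
It fails at once if the pack is lifted more than 30 mm off the bench (height (world z) of pack above 0.03 m).
It fails at once if the pack is tipped (angle between pack's own z axis and vertical above 0.4 rad).
It fails at once if the other pack is moved more than 10 mm (distance of spare from where it was at the start of the episode above 0.01 m).
It fails at once if a can, the glass muller, the ink roller or the ink knife is moved more than 30 mm (distance of any of ink_can, ink_tin, muller, brayer, knife from where it was at the start of the episode above 0.03 m).
It also fails if it takes over 72 s, if anything falls off the work surface, if the arm or the gripper's body presses on something with over 40 N, if the wrist force passes 120 N, or if a joint passes its speed limit or range.

## Working session

There is one attempt and no reset: what is moved stays moved. The work goes in short steps, Python scripts to look and compute and a tool call to move; the robot and the scene stay as the last step left them, time stands still between calls to the robot, and variables do not carry over. Pictures are saved under pics/ and viewed, and the job is handed in when it is done.

Besides the shell and the picture viewer there is one more tool, called after "Emit:" as name(argument=value, ...) on one line, values as JSON. drive_tool: Moves the arm, as the interface text tells. Scaled input: -1 to 1 covers 150 mm each way for a shift and pi/2 rad each way for a turn. Its arguments: {"type":"object","properties":{"series":{"type":"array"}},"required":["series"]}

```bash
ls; mkdir -p pics
python3 - <<'E'
from station import r
import cv2
s=r.sense(); print({k:s[k] for k in ('time_s','tcp_pos','ee_rot','wrist_force','gripper_width')}, r.pinch_z)
for n in ("scene","top"):
    im=r.capture(n); cv2.imwrite(f"pics/{n}0.png",im[:,:,::-1])
    print(n,r.camera_info(n))
E
```

```text
pics
{'time_s': 0.0, 'tcp_pos': array([ 0.23902914, -0.57685091,  0.22147052]), 'ee_rot': array([[-9.23913073e-01, -3.82601343e-01, -9.19353006e-04],
       [-3.82602433e-01,  9.23911044e-01,  1.93937524e-03],
       [ 1.07392824e-04,  2.14356083e-03, -9.99997697e-01]]), 'wrist_force': array([ 0.69171225, -0.36266878,  0.29039125]), 'gripper_width': 0.999834573541289} 0.0187
scene {'K': array([[375.92601791,   0.        , 315.09632047],
       [  0.        , 375.92601791, 197.27529325],
       [  0.        ,   0.        ,   1.        ]]), 'xyz': array([0.81889361, 0.47871343, 0.88105855]), 'rotation': array([[-0.85108409,  0.43400803, -0.29545371],
       [ 0.52495   ,  0.69364371, -0.49324022],
       [-0.00913061, -0.57488732, -0.81818164]])}
top {'K': array([[465.79455721,   0.        , 323.17709031],
       [  0.        , 465.79455721, 207.24634136],
       [  0.        ,   0.        ,   1.        ]]), 'xyz': array([ 0.29979551, -0.01424815,  1.51393535]), 'rotation': array([[-0.01629297, -0.98915449,  0.14597234],
       [-0.9998421 ,  0.01715376,  0.00464004],
       [-0.00709369, -0.14587369, -0.98927779]])}
```

View pics/scene0.png

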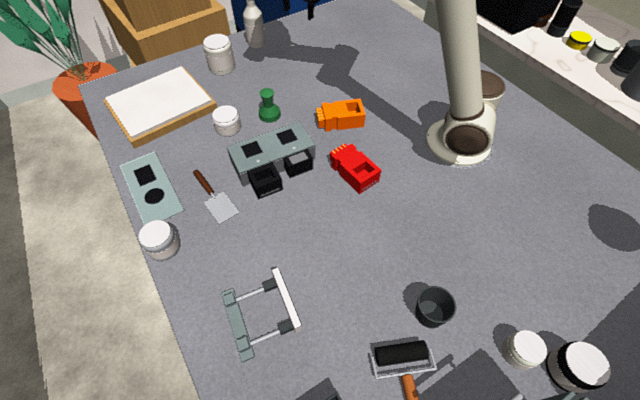

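View pics/top0.png

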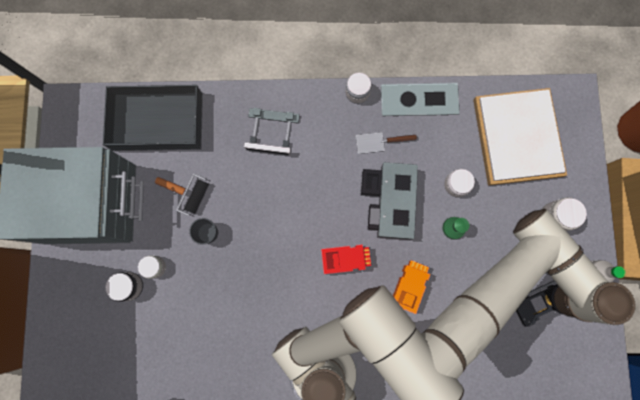

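Run:
```python
from station import r
import cv2,numpy as np
a=cv2.imread("pics/scene0.png");b=cv2.imread("pics/top0.png")
z1=cv2.resize(a[110:230,200:330],None,fx=4,fy=4,interpolation=cv2.INTER_CUBIC)
z2=cv2.resize(b[150:250,345:430],None,fx=4.8,fy=4.8,interpolation=cv2.INTER_CUBIC)
cv2.imwrite("pics/z1.png",z1);cv2.imwrite("pics/z2.png",z2)
for cam in("top","scene"):
  for q in ("pack","pack_well","spare","charger","guard_bar","bar_face","ink_can","ink_tin","muller","brayer","knife"):
    L=r.silhouettes(cam,q)
    print(cam,q,[(round(d["confidence"],2),[int(x) for x in d["rect"]],int(d["pixels"].sum())) for d in L])
    for i,d in enumerate(L): np.save(f"pics/{cam}_{q}_{i}.npy",d["pixels"])
```

```text
top pack [(0.9, [361, 169, 385, 198], 554), (0.9, [322, 244, 370, 272], 1116), (0.84, [393, 260, 428, 312], 1191), (0.7, [246, 138, 291, 156], 502)]
top pack_well [(0.97, [361, 169, 383, 194], 499), (0.87, [395, 263, 427, 310], 1270), (0.8, [322, 241, 371, 274], 1205), (0.16, [443, 167, 475, 196], 641)]
top spare []
top charger [(0.68, [372, 164, 417, 237], 2724)]
top guard_bar [(0.78, [246, 136, 288, 158], 447), (0.56, [443, 217, 470, 241], 468)]
top bar_face [(0.73, [244, 141, 292, 157], 491)]
top ink_can [(0.83, [194, 220, 216, 243], 613)]
top ink_tin [(0.73, [360, 171, 383, 194], 525), (0.61, [442, 169, 475, 200], 634)]
top muller [(0.82, [444, 217, 469, 240], 471)]
top brayer [(0.93, [157, 176, 206, 214], 725)]
top knife [(0.66, [354, 133, 421, 152], 690)]
scene pack [(0.97, [245, 161, 281, 199], 869), (0.76, [328, 142, 384, 192], 1547), (0.56, [319, 97, 363, 131], 1246)]
scene pack_well [(0.87, [331, 144, 381, 193], 1564), (0.74, [316, 98, 363, 134], 1225)]
scene spare [(0.76, [283, 149, 311, 178], 584)]
scene charger [(0.83, [226, 120, 315, 185], 2665), (0.28, [248, 164, 281, 196], 855)]
scene guard_bar [(0.74, [262, 269, 302, 337], 816), (0.68, [195, 168, 238, 227], 777), (0.18, [415, 285, 456, 328], 1288)]
scene bar_face [(0.64, [261, 267, 301, 333], 897)]
scene ink_can [(0.63, [416, 285, 457, 327], 1341)]
scene ink_tin [(0.59, [214, 105, 242, 136], 715)]
scene muller [(0.91, [258, 85, 281, 122], 530)]
scene brayer [(0.58, [371, 339, 435, 398], 1707)]
scene knife [(0.66, [195, 165, 240, 226], 822)]
```

View pics/z1.png

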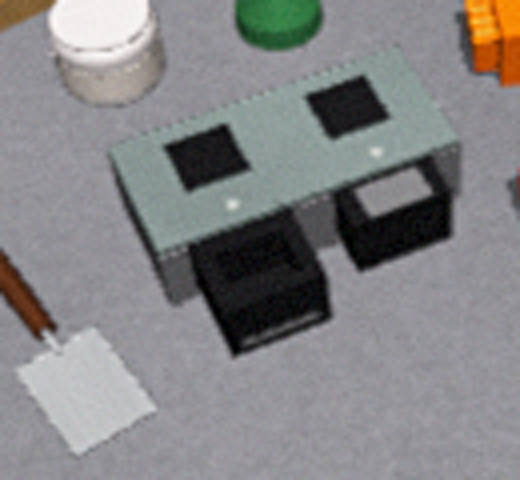

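View pics/z2.png

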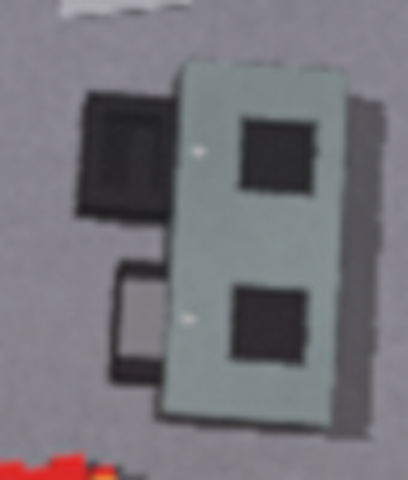

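Run:
```python
import cv2,numpy as np
a=cv2.imread("pics/scene0.png");b=cv2.imread("pics/top0.png")
z1=cv2.resize(a[255:370,205:315],None,fx=5,fy=5,interpolation=cv2.INTER_NEAREST)
z2=cv2.resize(b[95:170,230:310],None,fx=7,fy=7,interpolation=cv2.INTER_NEAREST)
cv2.imwrite("pics/z3.png",z1);cv2.imwrite("pics/z4.png",z2)
```

```text
(no output)
```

View pics/z3.png

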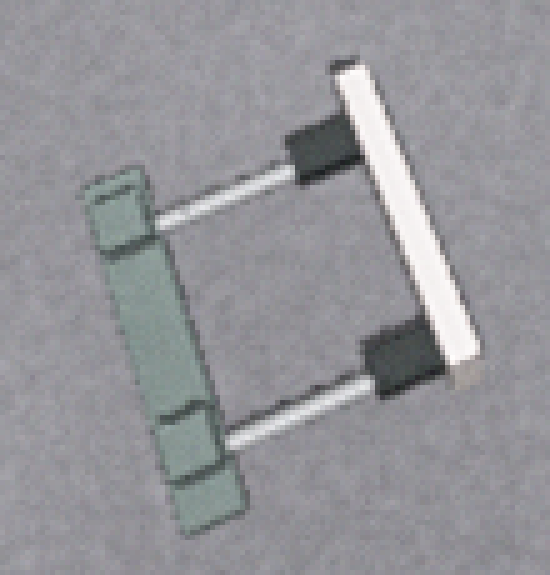

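View pics/z4.png

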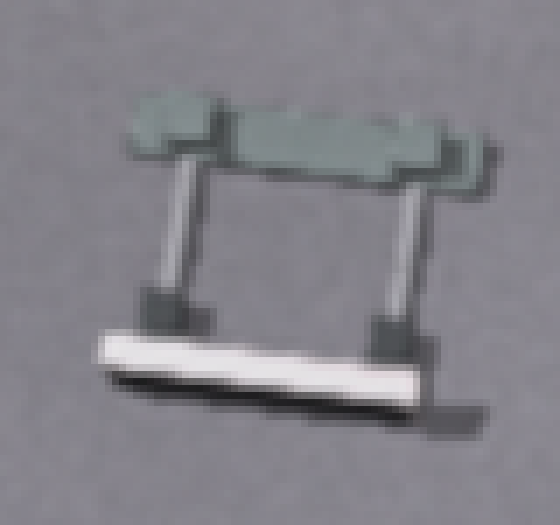

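```bash
cat > h.py <<'E'
import cv2,numpy as np
from scipy.optimize import minimize
from station import r
CI={n:r.camera_info(n) for n in("scene","top")}
def proj(n,P):
    c=CI[n]; q=(np.atleast_2d(P)-c["xyz"])@c["rotation"]; q=q@c["K"].T
    return q[:,:2]/q[:,2:]
def ray(n,uv,z):
    c=CI[n]; d=c["rotation"]@np.linalg.solve(c["K"],[uv[0],uv[1],1.]); return c["xyz"]+d*(z-c["xyz"][2])/d[2]
def world(p,L):  # p=x,y,yaw
    L=np.atleast_2d(L); c,s=np.cos(p[2]),np.sin(p[2])
    return np.c_[p[0]+c*L[:,0]-s*L[:,1],p[1]+s*L[:,0]+c*L[:,1],L[:,2]]
S=8
def rend(uv,box):
    x0,y0,x1,y1=box
    m=np.zeros(((y1-y0)*S,(x1-x0)*S),np.uint8)
    q=((uv-[x0,y0]+0.5)*S*16-8).round().astype(np.int32)
    cv2.fillPoly(m,[cv2.convexHull(q)],1,shift=4)
    return cv2.resize(m.astype(np.float32),None,fx=1/S,fy=1/S,interpolation=cv2.INTER_AREA)
def fit(p0,L,obs,shift=False):
    # obs: list of (cam, soft mask, box)
    def f(p):
        return sum(np.abs(rend(proj(n,world(p,L)),b)-m).sum() for n,m,b in obs)
    best=None
    for k in range(3):
        st=p0 if best is None else best.x
        sx=np.array([st]+[np.array(st)+d for d in([.006,0,0],[0,.006,0],[0,0,.05])])
        o=minimize(f,st,method="Nelder-Mead",options=dict(initial_simplex=sx,xatol=1e-5,fatol=1e-3))
        if best is None or o.fun<best.fun: best=o
    return best.x,best.fun
def rectL(x0,x1,y0,y1,z): return np.array([[x0,y0,z],[x1,y0,z],[x1,y1,z],[x0,y1,z]])
E
cat > a.py <<'E'
from h import *
T=cv2.imread("pics/top0.png").astype(int);Sc=cv2.imread("pics/scene0.png").astype(int)
I={"top":T,"scene":Sc}
print("bar")
obs=[]
for n,b in(("top",(238,130,300,165)),("scene",(262,258,308,340))):
    x0,y0,x1,y1=b; g=I[n][y0:y1,x0:x1].min(2)
    m=np.clip((g-130)/(225-130.),0,1)  # soft white
    lab=cv2.connectedComponentsWithStats((m>.3).astype(np.uint8),connectivity=4)
    k=1+np.argmax(lab[2][1:,4]); keep=cv2.dilate((lab[1]==k).astype(np.uint8),np.ones((3,3)))
    m=m*keep; print(n,m.sum(),lab[2][k]); obs.append((n,m.astype(np.float32),b))
c=ray("top",(269,148.5),.049);print(c)
L=rectL(0,.016,-.075,.075,.049)
for o in([obs[0]],[obs[1]],obs): print(fit([c[0]-.008,c[1],-.1],L,o))
print("charger")
obs=[]
for n,b in(("top",(370,155,425,245)),("scene",(220,115,322,185))):
    x0,y0,x1,y1=b; im=I[n][y0:y1,x0:x1]
    sat=(im[:,:,1]-im[:,:,2])
    m=((sat>8)&(im[:,:,1]>100)).astype(np.uint8)
    lab=cv2.connectedComponentsWithStats(m,connectivity=4);k=1+np.argmax(lab[2][1:,4]);m=(lab[1]==k).astype(np.uint8)
    cs,_=cv2.findContours(m,cv2.RETR_EXTERNAL,cv2.CHAIN_APPROX_NONE)
    f=np.zeros_like(m);cv2.fillPoly(f,[max(cs,key=len)],1); print(n,f.sum())
    cv2.imwrite(f"pics/m_{n}.png",np.kron(f*255,np.ones((5,5),np.uint8)))
    obs.append((n,f.astype(np.float32),b))
c=ray("top",(399,201),.068);print(c)
L=rectL(-.055,.055,-.1185,.1185,.068)
for o in([obs[0]],[obs[1]],obs): print(fit([c[0],c[1],-np.pi/2],L,o))
E
python3 a.py
```

```text
bar
top 189.96842105263158 [  6  12  46  11 229]
scene 436.021052631579 [ 10   9  29  63 454]
[0.7114949  0.16511223 0.049     ]
(array([ 0.7091055 ,  0.17491719, -0.14220971]), np.float64(35.7253303527832))
(array([ 0.71248351,  0.17725592, -0.14893725]), np.float64(26.06513214111328))
(array([ 0.71213131,  0.17758021, -0.14670019]), np.float64(116.82714080810547))
charger
top 2381
scene 2218
[ 0.52884648 -0.24587566  0.068     ]
(array([ 0.53481871, -0.24151454, -1.66084262]), np.float64(238.671875))
(array([ 0.5387924 , -0.23825779, -1.66077708]), np.float64(79.859375))
(array([ 0.53728197, -0.23966071, -1.66129535]), np.float64(380.5))
```

```bash
cat > ov.py <<'E'
from h import *
def box(x0,x1,y0,y1,z0,z1): return np.array([[x,y,z] for z in(z0,z1) for x,y in((x0,y0),(x1,y0),(x1,y1),(x0,y1))])
ED=[(0,1),(1,2),(2,3),(3,0),(4,5),(5,6),(6,7),(7,4),(0,4),(1,5),(2,6),(3,7)]
def draw(im,n,p,B,off,s,col):
    uv=((proj(n,world(p,B))-off+.5)*s-.5)
    for i,j in ED: cv2.line(im,tuple((uv[i]*16).astype(int)),tuple((uv[j]*16).astype(int)),col,1,cv2.LINE_AA,4)
def crop(im,b,s): return cv2.resize(im[b[1]:b[3],b[0]:b[2]],None,fx=s,fy=s,interpolation=cv2.INTER_CUBIC)
E
cat > b.py <<'E'
from ov import *
ch=[0.5373,-0.2397,-1.661]; bar=[.7121,.1770,-.147]
pk=world(ch,[[-.042,.056,0]])[0]; pk=[pk[0],pk[1],ch[2]]
out=[]
for n,b in(("top",(345,150,430,250)),("scene",(215,110,325,210))):
    im=crop(cv2.imread(f"pics/{n}0.png"),b,5)
    draw(im,n,ch,box(-.055,.055,-.1185,.1185,0,.068),b[:2],5,(0,0,255))
    draw(im,n,pk,box(-.075,-.013,-.039,.039,0,.054),b[:2],5,(0,255,255))
    draw(im,n,pk,box(-.063,-.023,-.026,.026,.016,.054),b[:2],5,(255,255,0))
    cv2.imwrite(f"pics/ov_{n}.png",im)
for n,b in(("top",(230,90,310,170)),("scene",(205,255,315,345))):
    im=crop(cv2.imread(f"pics/{n}0.png"),b,6)
    draw(im,n,bar,box(0,.016,-.075,.075,.003,.049),b[:2],6,(0,0,255))
    cv2.imwrite(f"pics/ovb_{n}.png",im)
E
python3 b.py
```

```text
(no output)
```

View pics/ov_top.png

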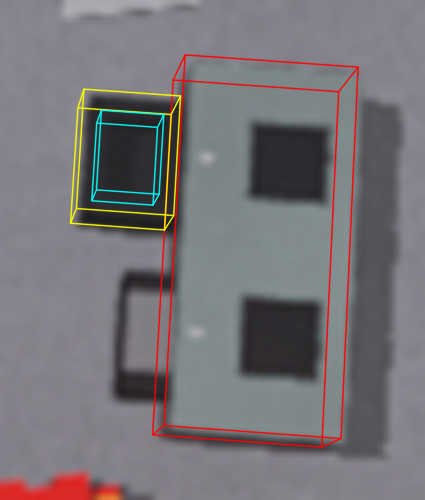

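View pics/ov_scene.png

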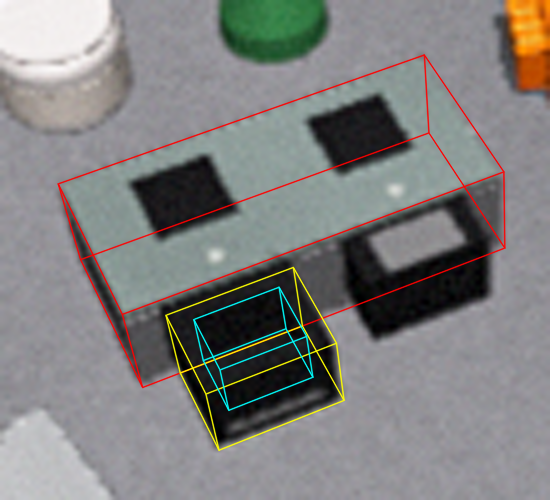

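View pics/ovb_top.png

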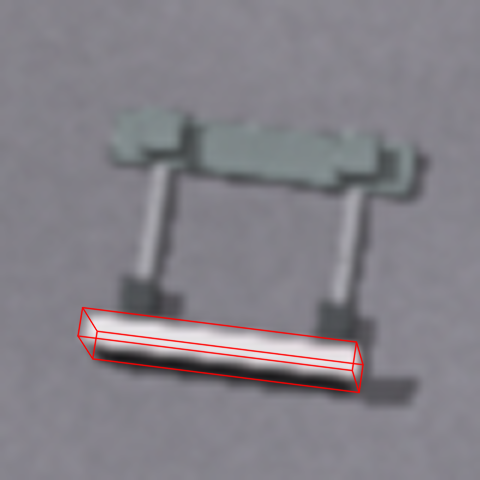

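View pics/ovb_scene.png

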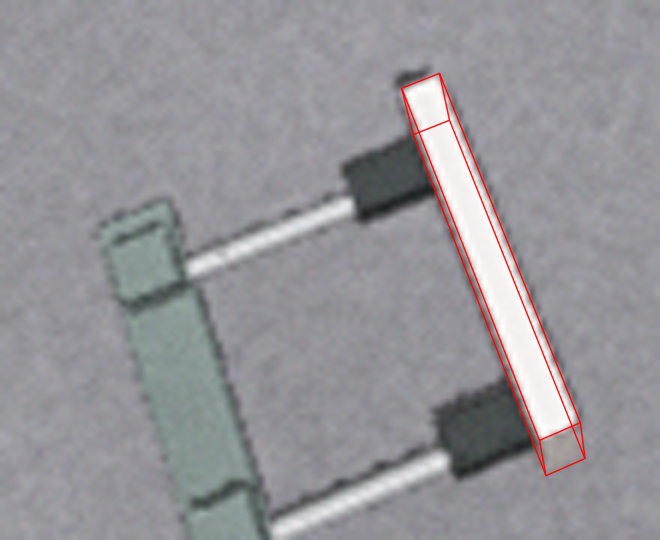

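Emit:
drive_tool(series=[[[0.08,0.098,0,0,0,-0.03,130],[0.16,0.196,0,0,0,-0.06,130],[0.24,0.294,0,0,0,-0.09,130],[0.32,0.392,0,0,0,-0.12,130],[0.4,0.49,0,0,0,-0.15,130],[0.48,0.588,0,0,0,-0.18,130],[0.56,0.686,0,0,0,-0.21,130],[0.64,0.784,0,0,0,-0.24,130],[0.72,0.882,0,0,0,-0.27,130],[0.8,0.98,0,0,0,-0.308,130]]])

```text
time_s: 2.2
tcp_pos: [0.3597, -0.4298, 0.2227]
ee_rot: [[-0.996, 0.093, 0.0], [0.093, 0.996, -0.0], [-0.0, -0.0, -1.0]]
wrist_force: [0.3, 0.3, -0.3]
gripper_width: 0.488
```

Emit:
drive_tool(series=[[[0.08,0.098,0,0,0,0,130],[0.16,0.196,0,0,0,0,130],[0.24,0.294,0,0,0,0,130],[0.32,0.392,0,0,0,0,130],[0.4,0.49,0,0,0,0,130],[0.48,0.588,0,0,0,0,130],[0.56,0.686,0,0,0,0,130],[0.64,0.784,0,0,0,0,130],[0.72,0.882,0,0,0,0,130],[0.8,0.98,0,0,0,0,130]]])

```text
time_s: 3.2
tcp_pos: [0.4797, -0.2827, 0.2227]
ee_rot: [[-0.996, 0.091, 0.0], [0.091, 0.996, -0.0], [-0.0, -0.0, -1.0]]
wrist_force: [-0.3, -0.1, -0.0]
gripper_width: 0.491
```

Emit:
drive_tool(series=[[[0.08,0.098,0,0,0,0,130],[0.16,0.196,0,0,0,0,130],[0.24,0.294,0,0,0,0,130],[0.32,0.392,0,0,0,0,130],[0.4,0.49,0,0,0,0,130],[0.48,0.588,0,0,0,0,130],[0.56,0.686,0,0,0,0,130],[0.64,0.784,0,0,0,0,130],[0.72,0.882,0,0,0,0,130],[0.8,0.98,0,0,0,0,130]]])

```text
time_s: 4.2
tcp_pos: [0.6003, -0.1351, 0.2225]
ee_rot: [[-0.996, 0.091, -0.0], [0.091, 0.996, 0.0], [0.0, -0.0, -1.0]]
wrist_force: [-0.4, -0.5, -0.4]
gripper_width: 0.492
```

Emit:
drive_tool(series=[[[0.01,0,-0.1,0,0,0,130],[0.01,0,-0.2,0,0,0,130],[0.01,0,-0.3,0,0,0,130],[0.01,0,-0.4,0,0,0,130],[0.01,0,-0.5,0,0,0,130],[0.01,0,-0.6,0,0,0,130],[0.01,0,-0.7,0,0,0,130],[0.01,0,-0.8,0,0,0,130],[0.01,0,-0.9,0,0,0,130],[0.01,0,-0.95,0,0,0,130]]])

```text
time_s: 5.2
tcp_pos: [0.6005, -0.1358, 0.0785]
ee_rot: [[-0.996, 0.091, -0.002], [0.091, 0.996, 0.0], [0.002, -0.0, -1.0]]
wrist_force: [-0.2, 0.2, 0.4]
gripper_width: 0.491
```

```bash
cat > cap.py <<'E'
import sys
from station import r
import cv2,numpy as np
k,n,x0,y0,x1,y1,s=sys.argv[1],sys.argv[2],*map(int,sys.argv[3:8])
im=r.capture(n)[:,:,::-1].copy(); cv2.imwrite(f"pics/{n}{k}.png",im)
c=im[y0:y1,x0:x1].astype(float)/255; c=(np.clip(c,0,1)**.55*255).astype(np.uint8)
cv2.imwrite(f"pics/c{n}{k}.png",cv2.resize(c,None,fx=s,fy=s,interpolation=cv2.INTER_CUBIC))
E
python3 cap.py 1 scene 200 70 350 220 5; python3 cap.py 1 top 330 130 450 250 5
```

```text
(no output)
```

View pics/cscene1.png

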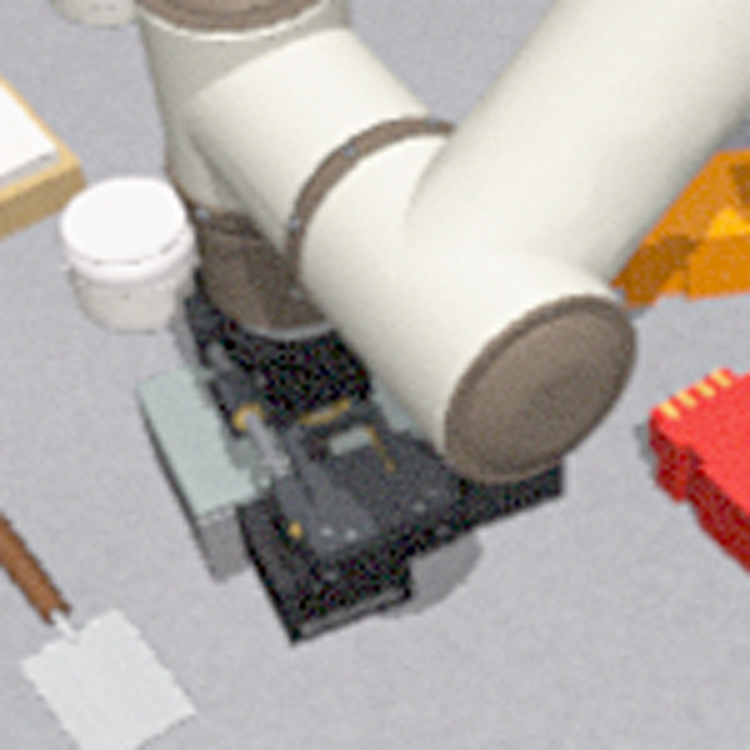

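View pics/ctop1.png

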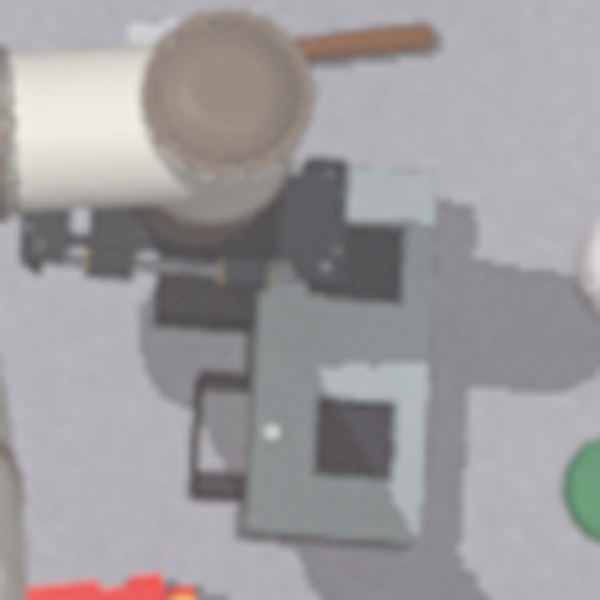

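```bash
cat > c.py <<'E'
from ov import *
ch=[0.5365,-0.2398,-1.661]
pk=world(ch,[[-.042,.056,0]])[0]; pk=[pk[0],pk[1],ch[2]]; print(pk)
ims=[]
for n,b in(("top",(350,160,392,202)),("scene",(238,155,290,207))):
    for d in(0,1):
        g=(((cv2.imread(f"pics/{n}0.png")/255.).clip(0,.35)/.35)**.6*255).astype(np.uint8)
        im=crop(g,b,8 if n=="top" else 7); s=8 if n=="top" else 7
        if d:
            draw(im,n,pk,box(-.075,-.013,-.039,.039,0,.054),b[:2],s,(0,255,255))
            draw(im,n,pk,box(-.063,-.023,-.026,.026,.016,.054),b[:2],s,(255,255,0))
        ims.append(cv2.resize(im,(364,290) if 0 else (340,290)))
cv2.imwrite("pics/g.png",np.vstack([np.hstack(ims[:2]),np.hstack(ims[2:])]))
E
python3 c.py
```

```text
[np.float64(0.5960557454052816), np.float64(-0.2030153131150846), -1.661]
```

View pics/g.png

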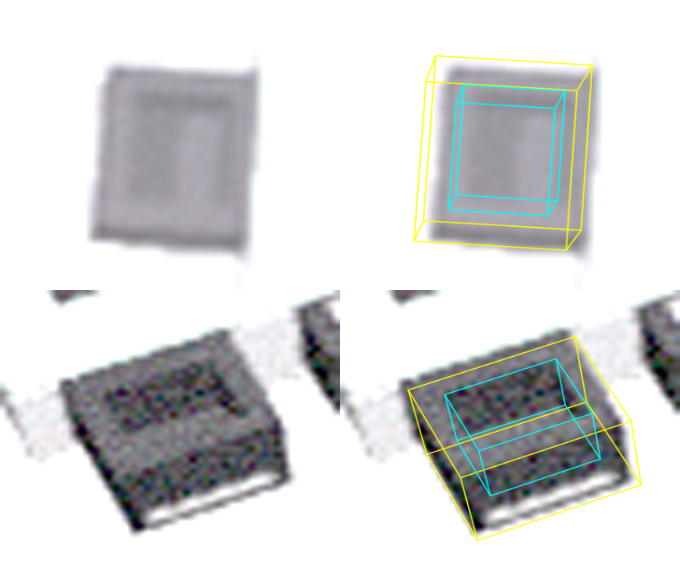

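Emit:
drive_tool(series=[[[0,-0.02,-0.03,0,0,0,130],[0,-0.02,-0.06,0,0,0,130],[0,-0.02,-0.09,0,0,0,130],[0,-0.02,-0.12,0,0,0,130],[0,-0.02,-0.14,0,0,0,130],[0,-0.02,-0.16,0,0,0,130],[0,-0.02,-0.17,0,0,0,130],[0,-0.02,-0.18,0,0,0,130],[0,-0.02,-0.19,0,0,0,130],[0,-0.02,-0.19,0,0,0,130]]])

```text
time_s: 6.3
tcp_pos: [0.6007, -0.1394, 0.0514]
ee_rot: [[-0.996, 0.091, -0.0], [0.091, 0.996, 0.0], [0.0, 0.0, -1.0]]
wrist_force: [-0.1, -0.6, -0.3]
gripper_width: 0.489
```

Emit:
drive_tool(series=[[[0,0,-0.02,0,0,0,130],[0,0,-0.04,0,0,0,130],[0,0,-0.06,0,0,0,130],[0,0,-0.08,0,0,0,130],[0,0,-0.1,0,0,0,130],[0,0,-0.12,0,0,0,130],[0,0,-0.14,0,0,0,130],[0,0,-0.16,0,0,0,130],[0,0,-0.175,0,0,0,130],[0,0,-0.18,0,0,0,130]]])

```text
time_s: 7.3
tcp_pos: [0.6006, -0.1394, 0.0242]
ee_rot: [[-0.996, 0.091, -0.001], [0.091, 0.996, 0.0], [0.001, -0.0, -1.0]]
wrist_force: [0.9, -0.3, 0.1]
gripper_width: 0.49
```

No contact at z 0.024. Close on the front wall.

Emit:
drive_tool(series=[[[0,0,0,0,0,0,180],[0,0,0,0,0,0,200],[0,0,0,0,0,0,210],[0,0,0,0,0,0,220],[0,0,0,0,0,0,240],[0,0,0,0,0,0,255],[0,0,0,0,0,0,255],[0,0,0,0,0,0,255],[0,0,0,0,0,0,255],[0,0,0,0,0,0,255]]])

```text
time_s: 8.3
tcp_pos: [0.6008, -0.1392, 0.0247]
ee_rot: [[-0.996, 0.091, 0.0], [0.091, 0.996, 0.0], [-0.0, 0.0, -1.0]]
wrist_force: [-0.6, 1.3, 1.0]
gripper_width: 0.133
```

Run:
```python
from h import *
for n,uv in dict(knifeblade=(355,142),knifebl_low=(370,153),red_ul=(322,246),red_ur=(365,244),can=(204,232),tin=(148,266),bar=(270,150)).items(): print(n,ray("top",uv,0.0 if n[0]=='k' else .05).round(3))
```

```text
knifeblade [ 0.742 -0.117  0.   ]
knifebl_low [ 0.704 -0.167  0.   ]
red_ul [ 0.393 -0.002  0.05 ]
red_ur [ 0.397 -0.137  0.05 ]
can [0.443 0.37  0.05 ]
tin [0.34  0.543 0.05 ]
bar [0.706 0.162 0.05 ]
```

Emit:
drive_tool(series=[[[0.002,0.02,0,0,0,0,255],[0.005,0.05,0,0,0,0,255],[0.009,0.1,0,0,0,0,255],[0.015,0.17,0,0,0,0,255],[0.024,0.27,0,0,0,0,255],[0.033,0.37,0,0,0,0,255],[0.043,0.48,0,0,0,0,255],[0.053,0.59,0,0,0,0,255],[0.062,0.69,0,0,0,0,255],[0.068,0.75,0,0,0,0,255]]])

```text
time_s: 9.3
tcp_pos: [0.611, -0.0251, 0.0247]
ee_rot: [[-0.996, 0.089, -0.0], [0.089, 0.996, -0.0], [0.0, -0.0, -1.0]]
wrist_force: [-1.1, -4.1, 2.0]
gripper_width: 0.135
```

Emit:
drive_tool(series=[[[0.0,0.08,0,0,0,0,255],[0.0,0.16,0,0,0,0,255],[-0.02,0.24,0,0,0,0,255],[-0.06,0.32,0,0,0,0,255],[-0.12,0.4,0,0,0,0,255],[-0.2,0.48,0,0,0,0,255],[-0.28,0.56,0,0,0,0,255],[-0.36,0.64,0,0,0,0,255],[-0.44,0.7,0,0,0,0,255],[-0.48,0.74,0,0,0,0,255]]])

```text
time_s: 10.3
tcp_pos: [0.5372, 0.0849, 0.0246]
ee_rot: [[-0.996, 0.09, -0.001], [0.09, 0.996, -0.0], [0.001, -0.0, -1.0]]
wrist_force: [2.0, -2.4, -0.1]
gripper_width: 0.132
```

```bash
python3 cap.py 2 scene 160 70 360 270 4; python3 cap.py 2 top 230 90 430 270 4
```

```text
(no output)
```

View pics/cscene2.png

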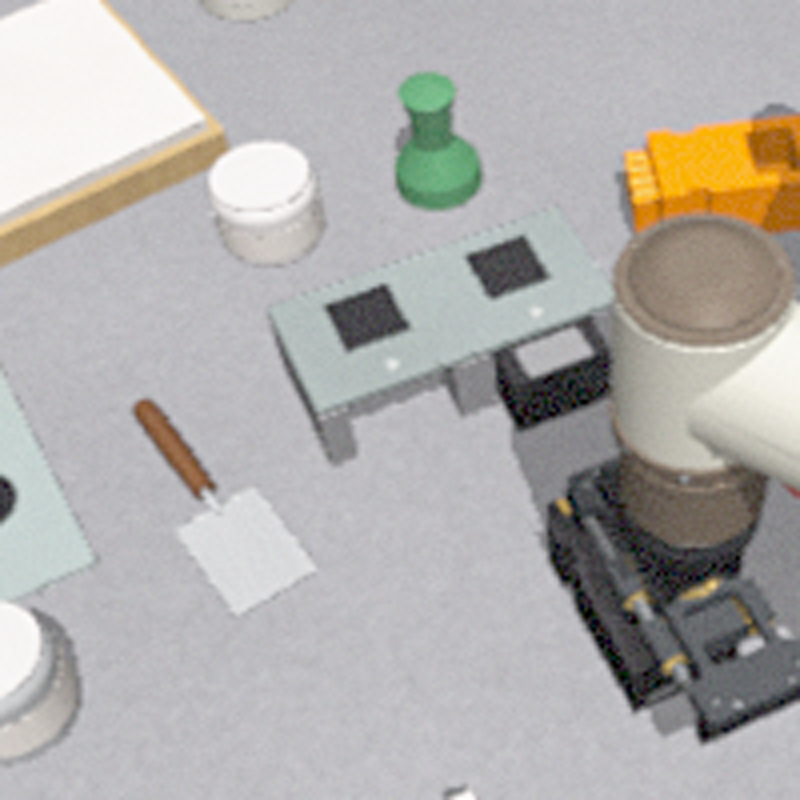

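View pics/ctop2.png

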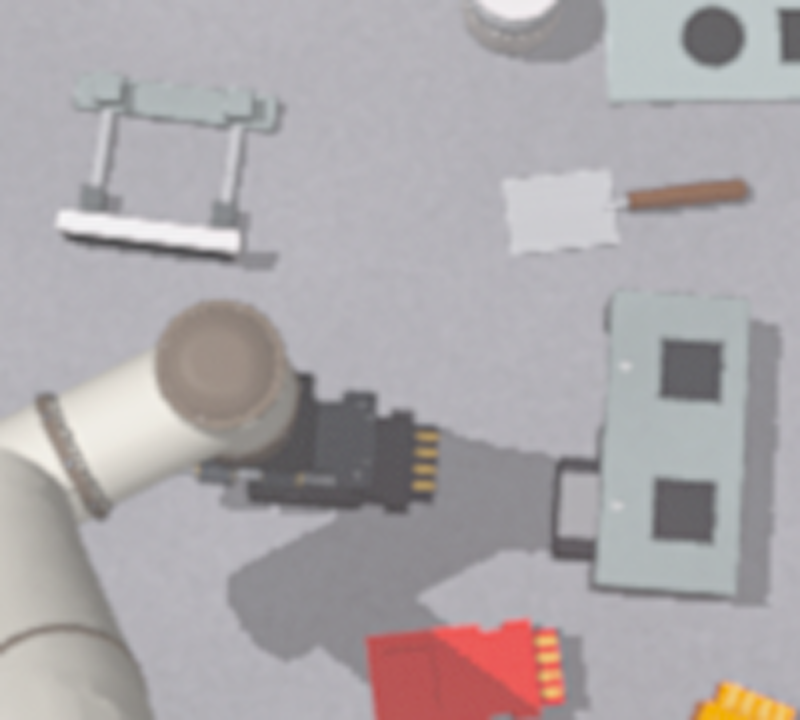

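Emit:
drive_tool(series=[[[-0.01,0.08,0,0,0,0.06,255],[-0.02,0.16,0,0,0,0.14,255],[-0.04,0.24,0,0,0,0.23,255],[-0.06,0.32,0,0,0,0.32,255],[-0.07,0.4,0,0,0,0.41,255],[-0.07,0.48,0,0,0,0.5,255],[-0.07,0.56,0,0,0,0.59,255],[-0.07,0.64,0,0,0,0.68,255],[-0.07,0.72,0,0,0,0.76,255],[-0.07,0.78,0,0,0,0.82,255]]])

```text
time_s: 11.4
tcp_pos: [0.5278, 0.2, 0.0246]
ee_rot: [[-0.364, -0.932, -0.002], [-0.932, 0.364, -0.002], [0.003, 0.002, -1.0]]
wrist_force: [-0.3, -5.3, 5.0]
gripper_width: 0.134
```

Emit:
drive_tool(series=[[[0,0,0,0,0,0.03,255],[0,0,0,0,0,0.06,255],[0,0,0,0,0,0.09,255],[0,0,0,0,0,0.12,255],[0,0,0,0,0,0.14,255],[0,0,0,0,0,0.144,255],[0,0,0,0,0,0.144,255],[0,0,0,0,0,0.144,255],[0,0,0,0,0,0.144,255],[0,0,0,0,0,0.144,255]]])

```text
time_s: 12.4
tcp_pos: [0.5279, 0.1998, 0.0246]
ee_rot: [[-0.15, -0.989, -0.002], [-0.989, 0.15, -0.002], [0.002, 0.002, -1.0]]
wrist_force: [0.2, -3.9, 4.9]
gripper_width: 0.14
```

```bash
python3 cap.py 3 scene 205 225 355 375 5; python3 cap.py 3 top 230 90 380 210 5
```

```text
(no output)
```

View pics/cscene3.png

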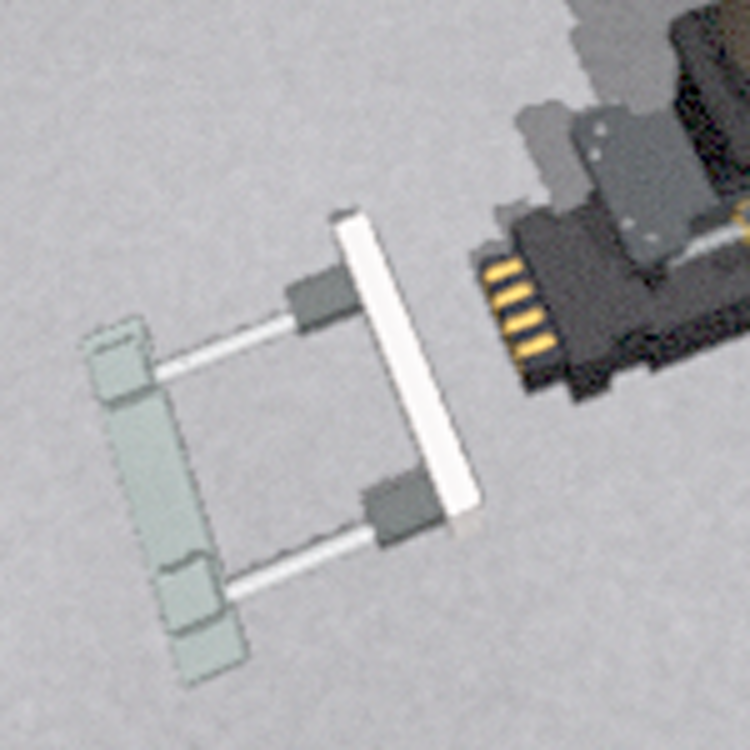

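View pics/ctop3.png

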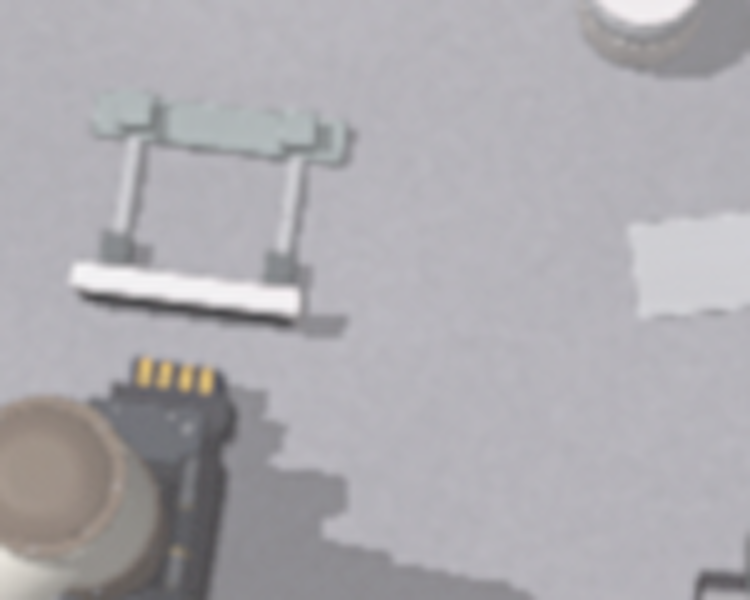

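```bash
cat > d.py <<'E'
import sys
from h import *
def brass(n,im,b):
    x0,y0,x1,y1=b; c=im[y0:y1,x0:x1].astype(float)
    m=((c[:,:,2]-c[:,:,0])>45).astype(np.uint8)
    w=np.clip(c[:,:,2]-c[:,:,0]-15,0,None)
    nl,lab,st,ce=cv2.connectedComponentsWithStats(m,connectivity=4)
    out=[]
    for k in range(1,nl):
        if st[k,4]<4: continue
        d=cv2.dilate((lab==k).astype(np.uint8),np.ones((3,3)))*w
        yy,xx=np.mgrid[:d.shape[0],:d.shape[1]]
        out.append((x0+(xx*d).sum()/d.sum(),y0+(yy*d).sum()/d.sum()))
    return np.array(out)
def bary(n,im,b,guess):
    x0,y0,x1,y1=b; g=im[y0:y1,x0:x1].astype(float).min(2)
    m=np.clip((g-130)/95.,0,1)
    lab=cv2.connectedComponentsWithStats((m>.3).astype(np.uint8),connectivity=4)
    k=1+np.argmax(lab[2][1:,4]); m=m*cv2.dilate((lab[1]==k).astype(np.uint8),np.ones((3,3)))
    return fit(guess,rectL(0,.016,-.075,.075,.049),[(n,m.astype(np.float32),b)])
if __name__=="__main__":
    k=sys.argv[1]
    for n,bb,pb in(("top",(238,130,300,158),(245,145,290,185)),("scene",(262,258,308,340),(280,265,330,310))):
        im=cv2.imread(f"pics/{n}{k}.png")
        p,f=bary(n,im,bb,[.711,.176,-.145]); c=brass(n,im,pb)
        W=np.array([ray(n,u,.044) for u in c]); d=W-W.mean(0)
        v=np.linalg.svd(d)[2][0]; v=v*np.sign(v[1]); yaw=np.arctan2(-v[0],v[1])
        ex=[np.cos(p[2]),np.sin(p[2])]; ey=[-ex[1],ex[0]]
        dm=W.mean(0)[:2]-p[:2]
        print(n,"bar",p.round(4),round(f,1),"contacts",len(c),W.mean(0).round(4),"yaw",round(yaw,4),"rel yaw",round(yaw-p[2],4),"in bar x,y",np.dot(dm,ex).round(4),np.dot(dm,ey).round(4),np.linalg.norm(W[0]-W[-1]).round(4))
E
python3 d.py 3; python3 -c "
from station import r
s=r.sense();print(s['tcp_pos'],s['wrist_force'],s['moment'],s['joints'])"
```

```text
top bar [ 0.7091  0.1753 -0.1485] 28.4 contacts 4 [0.659  0.1798 0.044 ] yaw -0.1745 rel yaw -0.0259 in bar x,y -0.0502 -0.003 0.0398
scene bar [ 0.7125  0.1773 -0.144 ] 23.3 contacts 4 [0.6635 0.1812 0.044 ] yaw -0.1522 rel yaw -0.0082 in bar x,y -0.049 -0.0031 0.04
[0.52794215 0.19982148 0.02461636] [ 0.34131261 -5.00651411  5.47010928] [-1.36948975 -0.09548715 -0.29605412] [ 3.71820817e+01  2.88405549e+01 -2.14284241e+01  1.75788458e-02
 -3.98721723e+01 -4.57911993e+01]
```

Emit:
drive_tool(series=[[[0.03,-0.0045,0,0,0,0,255],[0.06,-0.009,0,0,0,0,255],[0.09,-0.013,0,0,0,0,255],[0.12,-0.018,0,0,0,0,255],[0.15,-0.022,0,0,0,0,255],[0.17,-0.025,0,0,0,0,255],[0.19,-0.028,0,0,0,0,255],[0.2,-0.03,0,0,0,0,255],[0.21,-0.031,0,0,0,0,255],[0.21,-0.031,0,0,0,0,255]]])

```text
time_s: 13.5
tcp_pos: [0.5577, 0.1963, 0.0246]
ee_rot: [[-0.148, -0.989, -0.005], [-0.989, 0.148, -0.001], [0.002, 0.004, -1.0]]
wrist_force: [-6.6, 0.8, 8.0]
gripper_width: 0.135
```

```bash
python3 cap.py 4 scene 215 235 340 360 6; python3 cap.py 4 top 230 110 330 210 6; python3 d.py 4; python3 -c "
from station import r
s=r.sense();print(s['tcp_pos'],s['wrist_force'],s['moment'])"
```

```text
top bar [ 0.7091  0.1753 -0.1485] 29.7 contacts 4 [0.6898 0.1778 0.044 ] yaw -0.1334 rel yaw 0.0151 in bar x,y -0.0194 -0.0003 0.0399
scene bar [ 0.7126  0.1769 -0.1477] 31.8 contacts 4 [0.6934 0.1793 0.044 ] yaw -0.1635 rel yaw -0.0158 in bar x,y -0.0193 -0.0005 0.0401
[0.5576625  0.19629451 0.02461936] [-7.17879359  0.34869103  8.47401448] [0.2681247  1.83588794 0.00916814]
```

View pics/cscene4.png

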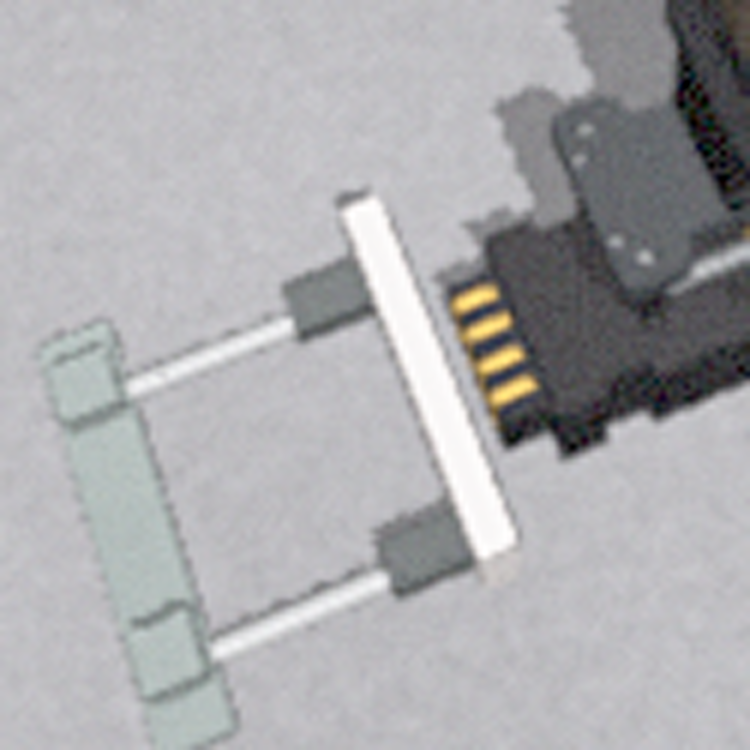

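View pics/ctop4.png

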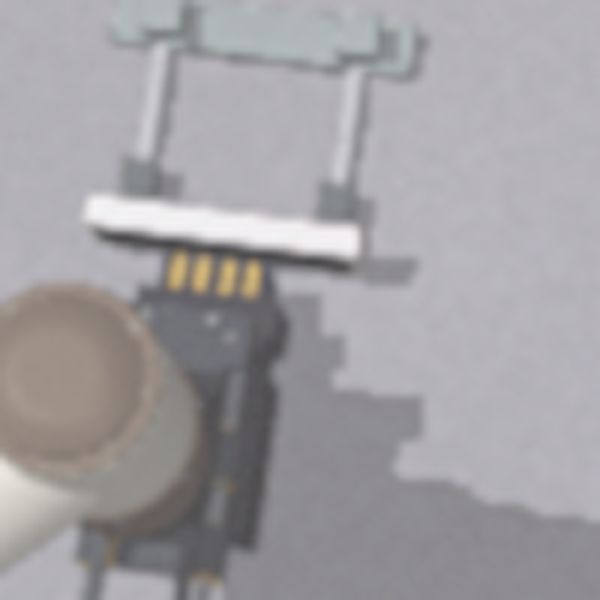

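Emit:
drive_tool(series=[[[0,0,0.004,0,0,0,255],[0.004,-0.0006,0.004,0,0,0,255],[0.008,-0.0012,0.004,0,0,0,255],[0.012,-0.0018,0.004,0,0,0,255],[0.016,-0.0024,0.004,0,0,0,255],[0.02,-0.003,0.004,0,0,0,255],[0.024,-0.0036,0.004,0,0,0,255],[0.027,-0.004,0.004,0,0,0,255],[0.03,-0.0045,0.004,0,0,0,255],[0.03,-0.0045,0.004,0,0,0,255]]])

```text
time_s: 14.6
tcp_pos: [0.5625, 0.1956, 0.0246]
ee_rot: [[-0.148, -0.989, -0.004], [-0.989, 0.148, -0.001], [0.002, 0.004, -1.0]]
wrist_force: [-6.0, 1.0, 4.8]
gripper_width: 0.135
```

```bash
python3 cap.py 5 scene 215 235 340 360 6; python3 cap.py 5 top 230 110 330 210 6; python3 d.py 5; python3 -c "
from station import r
s=r.sense();print(s['tcp_pos'],s['wrist_force'],s['moment'])"
```

```text
top bar [ 0.7089  0.1744 -0.1456] 30.6 contacts 4 [0.6947 0.177  0.044 ] yaw -0.1331 rel yaw 0.0126 in bar x,y -0.0144 0.0005 0.0401
scene bar [ 0.7125  0.1773 -0.145 ] 31.1 contacts 4 [0.6976 0.1786 0.044 ] yaw -0.1554 rel yaw -0.0105 in bar x,y -0.015 -0.0009 0.04
[0.56245326 0.19561846 0.02462231] [-5.52353551  1.73894846  5.13121208] [0.31018474 1.49814153 0.03122383]
```

Emit:
drive_tool(series=[[[0,0,0.005,0,0,0,255],[0.003,-0.0005,0.005,0,0,0,255],[0.006,-0.001,0.005,0,0,0,255],[0.009,-0.0014,0.005,0,0,0,255],[0.012,-0.0018,0.005,0,0,0,255],[0.015,-0.0022,0.005,0,0,0,255],[0.018,-0.0027,0.005,0,0,0,255],[0.02,-0.003,0.005,0,0,0,255],[0.02,-0.003,0.005,0,0,0,255],[0.02,-0.003,0.005,0,0,0,255]]])

```text
time_s: 15.7
tcp_pos: [0.5673, 0.1952, 0.0257]
ee_rot: [[-0.147, -0.989, -0.0], [-0.989, 0.147, -0.0], [0.0, 0.0, -1.0]]
wrist_force: [-0.2, -1.1, -6.2]
gripper_width: 0.133
```

```bash
python3 cap.py 6 scene 215 235 340 360 6; python3 cap.py 6 top 230 110 330 210 6; python3 d.py 6; python3 -c "
from station import r
s=r.sense();print(s['tcp_pos'],s['wrist_force'],s['moment'])"
```

```text
top bar [ 0.709   0.1748 -0.1434] 30.3 contacts 4 [0.699  0.1767 0.044 ] yaw -0.1328 rel yaw 0.0106 in bar x,y -0.0102 0.0005 0.0398
scene bar [ 0.7126  0.1769 -0.1477] 27.3 contacts 4 [0.702  0.1784 0.044 ] yaw -0.1478 rel yaw -0.0001 in bar x,y -0.0107 -0.0001 0.04
[0.5673772  0.19527066 0.02577661] [-0.19054954 -0.22458385 -4.42019562] [0.07687642 0.51884567 0.00630335]
```

View pics/ctop6.png

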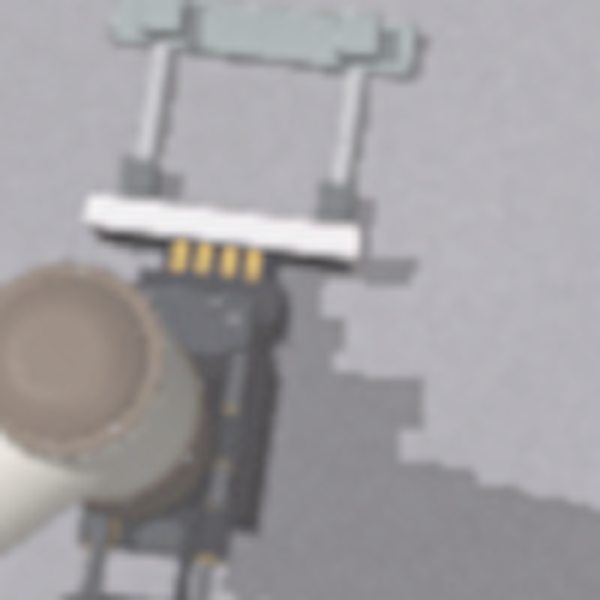

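View pics/cscene6.png

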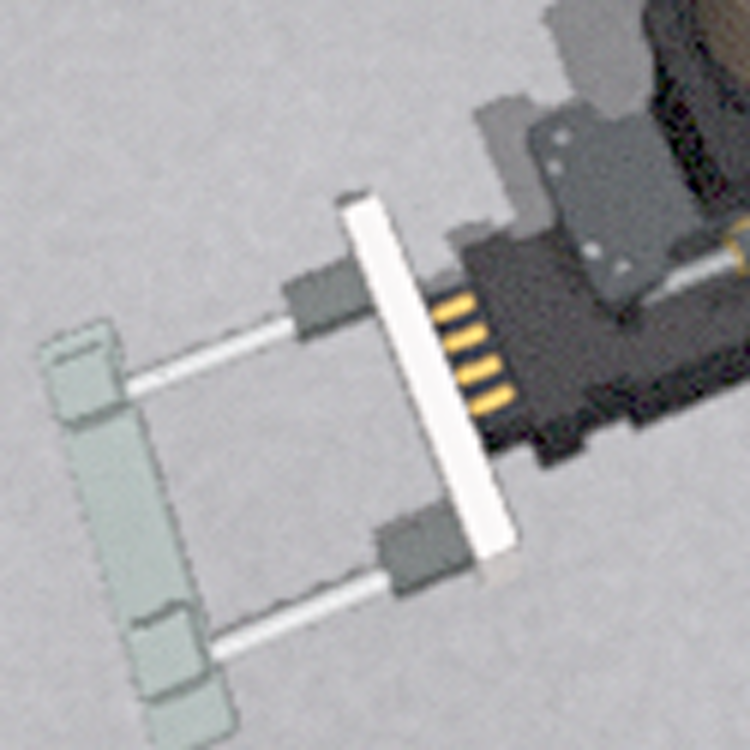

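Emit:
drive_tool(series=[[[0.002,-0.0003,0,0,0,0,255],[0.004,-0.0006,0,0,0,0,255],[0.006,-0.0009,0,0,0,0,255],[0.008,-0.0012,0,0,0,0,255],[0.01,-0.0015,0,0,0,0,255],[0.01,-0.0015,0,0,0,0,255],[0.01,-0.0015,0,0,0,0,255],[0.01,-0.0015,0,0,0,0,255],[0.01,-0.0015,0,0,0,0,255],[0.01,-0.0015,0,0,0,0,255]]])

```text
time_s: 16.8
tcp_pos: [0.5685, 0.195, 0.0258]
ee_rot: [[-0.147, -0.989, -0.001], [-0.989, 0.147, -0.0], [0.0, 0.001, -1.0]]
wrist_force: [-2.1, 0.0, -5.5]
gripper_width: 0.135
```

```bash
python3 cap.py 7 scene 215 235 340 360 6; python3 cap.py 7 top 230 110 330 210 6; python3 d.py 7; python3 -c "
from station import r
s=r.sense();print(s['tcp_pos'],s['wrist_force'],s['moment'])"
```

```text
top bar [ 0.7091  0.1752 -0.1428] 29.8 contacts 4 [0.7    0.1767 0.044 ] yaw -0.1623 rel yaw -0.0195 in bar x,y -0.0092 0.0002 0.0398
scene bar [ 0.7126  0.1774 -0.1441] 27.7 contacts 4 [0.703  0.1782 0.044 ] yaw -0.1513 rel yaw -0.0071 in bar x,y -0.0096 -0.0005 0.0402
[0.56854004 0.19499664 0.02575473] [-2.84781818  1.00168118 -6.06502367] [0.15517246 1.21203859 0.04531093]
```

Emit:
drive_tool(series=[[[0.001,-0.0001,0,0,0,0,255],[0.002,-0.0003,0,0,0,0,255],[0.003,-0.0004,0,0,0,0,255],[0.004,-0.0006,0,0,0,0,255],[0.005,-0.0007,0,0,0,0,255],[0.005,-0.0007,0,0,0,0,255],[0.005,-0.0007,0,0,0,0,255],[0.005,-0.0007,0,0,0,0,255],[0.005,-0.0007,0,0,0,0,255],[0.005,-0.0007,0,0,0,0,255]]])

```text
time_s: 17.9
tcp_pos: [0.5686, 0.1948, 0.0256]
ee_rot: [[-0.147, -0.989, -0.002], [-0.989, 0.147, -0.001], [0.001, 0.002, -1.0]]
wrist_force: [-5.2, 1.7, -4.4]
gripper_width: 0.138
```

```bash
python3 cap.py 8 scene 215 235 340 360 6; python3 cap.py 8 top 230 110 330 210 6; python3 d.py 8; python3 -c "
from station import r
s=r.sense();print(s['tcp_pos'],s['wrist_force'],s['moment'])"
```

```text
top bar [ 0.7091  0.1752 -0.1425] 29.9 contacts 4 [0.7    0.1767 0.044 ] yaw -0.1562 rel yaw -0.0137 in bar x,y -0.0093 0.0002 0.0397
scene bar [ 0.7125  0.177  -0.1462] 29.0 contacts 4 [0.703  0.1782 0.044 ] yaw -0.1501 rel yaw -0.0039 in bar x,y -0.0095 -0.0002 0.0402
[0.56853108 0.1948624  0.02556745] [-6.48850981  1.13384726 -4.05630573] [0.45258    2.04993524 0.08410335]
```

Emit:
drive_tool(series=[[[-0.002,0.0003,-0.001,0,0,0,255],[-0.002,0.0003,-0.002,0,0,0,255],[-0.002,0.0003,-0.003,0,0,0,255],[-0.002,0.0003,-0.004,0,0,0,255],[-0.002,0.0003,-0.005,0,0,0,255],[-0.002,0.0003,-0.005,0,0,0,255],[-0.002,0.0003,-0.005,0,0,0,255],[-0.002,0.0003,-0.005,0,0,0,255],[-0.002,0.0003,-0.005,0,0,0,255],[-0.002,0.0003,-0.005,0,0,0,255]]])

```text
time_s: 19.0
tcp_pos: [0.5686, 0.1949, 0.0252]
ee_rot: [[-0.147, -0.989, -0.001], [-0.989, 0.147, -0.001], [0.001, 0.001, -1.0]]
wrist_force: [-6.4, 0.3, -3.0]
gripper_width: 0.133
```

Emit:
drive_tool(series=[[[-0.001,0,-0.001,0,0,0,255],[-0.001,0,-0.002,0,0,0,255],[-0.001,0,-0.003,0,0,0,255],[-0.001,0,-0.003,0,0,0,255],[-0.001,0,-0.003,0,0,0,230],[-0.001,0,-0.003,0,0,0,210],[-0.001,0,-0.003,0,0,0,190],[-0.001,0,-0.003,0,0,0,170],[-0.001,0,-0.003,0,0,0,150],[-0.001,0,-0.003,0,0,0,140]]])

```text
time_s: 20.0
tcp_pos: [0.5704, 0.1955, 0.0255]
ee_rot: [[-0.147, -0.989, 0.003], [-0.989, 0.147, 0.001], [-0.002, -0.002, -1.0]]
wrist_force: [0.5, -0.0, -0.4]
gripper_width: 0.409
```

Emit:
drive_tool(series=[[[-0.001,0,0,0,0,0,140],[-0.001,0,0.03,0,0,0,140],[-0.001,0,0.06,0,0,0,140],[-0.001,0,0.1,0,0,0,140],[-0.001,0,0.15,0,0,0,140],[-0.001,0,0.22,0,0,0,140],[-0.001,0,0.32,0,0,0,140],[-0.001,0,0.45,0,0,0,140],[-0.001,0,0.6,0,0,0,140],[-0.001,0,0.75,0,0,0,140]]])

```text
time_s: 21.0
tcp_pos: [0.5691, 0.195, 0.1389]
ee_rot: [[-0.147, -0.989, 0.001], [-0.989, 0.147, 0.0], [-0.0, -0.0, -1.0]]
wrist_force: [0.8, -0.1, -0.2]
gripper_width: 0.448
```

Emit:
drive_tool(series=[[[-0.1,0.03,0.1,0,0,0,140],[-0.2,0.06,0.15,0,0,0,140],[-0.3,0.09,0.2,0,0,0,140],[-0.4,0.12,0.25,0,0,0,140],[-0.5,0.15,0.3,0,0,0,140],[-0.6,0.18,0.35,0,0,0,140],[-0.7,0.2,0.4,0,0,0,140],[-0.8,0.2,0.4,0,0,0,140],[-0.9,0.2,0.4,0,0,0,140],[-1.0,0.2,0.4,0,0,0,140]]])

```text
time_s: 22.0
tcp_pos: [0.4177, 0.225, 0.1972]
ee_rot: [[-0.147, -0.989, -0.0], [-0.989, 0.147, -0.0], [0.0, 0.0, -1.0]]
wrist_force: [-1.0, 0.7, -0.6]
gripper_width: 0.449
```

```bash
python3 cap.py 9 scene 215 215 375 355 5; python3 cap.py 9 top 230 90 430 250 4; python3 d.py 9
```

```text
top bar [ 0.7092  0.1753 -0.1429] 30.0 contacts 4 [0.6999 0.1767 0.044 ] yaw -0.1548 rel yaw -0.0119 in bar x,y -0.0094 0.0001 0.0398
scene bar [ 0.7126  0.1774 -0.1445] 265.9 contacts 4 [0.703  0.1784 0.044 ] yaw -0.1519 rel yaw -0.0074 in bar x,y -0.0097 -0.0004 0.04
```

View pics/ctop9.png

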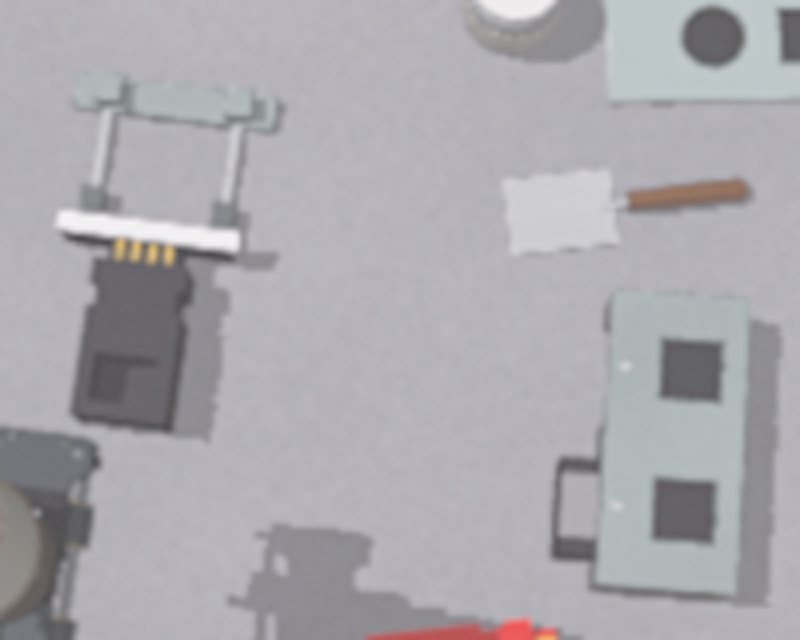

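View pics/cscene9.png

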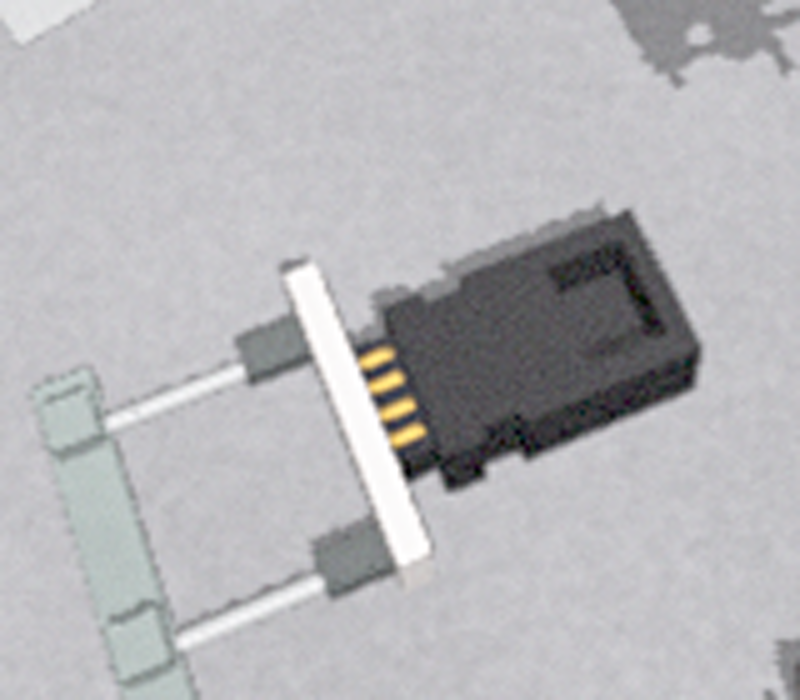

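```bash
python3 -c "
from station import r
print(r.finish_job()); print(r.sense()['time_s'])"
```

```text
the job is handed in; nothing more can be done
None
the job is handed in; nothing more can be done
```

I pulled the pack with the well from the far (+x) bay, slid and turned it along the bench, and parked it with its nose against the guard bar. The job is handed in at about 22 s of the 72 s allowed; no verdict was reported.

**How it went:** I pinched the pack's front wall, pulled it past the catch and turned it about 87°. I then eased the nose up to the bar until the wrist felt 5–6 N, below the bar's 9 N, and the tool stopped advancing. Then I opened the fingers part way and backed off.

**Last checks** (both cameras, after release):
- **Square:** the nose is square to the bar within about 0.01 rad.
- **Centred:** it is centred along the bar within 1 mm.
- **Touching:** the distance from nose to bar is unchanged (within 0.2 mm) from when contact was felt.
- **Bar:** it has not visibly moved; the fits agree within about 0.5 mm.
- **Other things:** the spare, charger and knife look undisturbed in the last pictures. I did not measure their positions again, and I did not look at the cans, muller or brayer again after the move.
- **Wrist force:** it read near zero after release, with the gripper well clear.

**What disagreed:**
- The two cameras differ by about 3 mm in absolute position, so I judged the park by camera readings relative to the bar and by the contact force.
- Just before contact I raised the tool about 1 mm to ease its downward press. That briefly carried the pack's weight, so the pack may have lifted by up to about 1 mm before I set it back down.

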